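# Close and seal the light-tight vial carrier

## Task

Close the vial carrier: slide its shutter along the sloping face to the next click stop, so that it covers the port, and not past it. Then press the seal cap on the carrier's ledge fully home with the seating tool, held upright and centred on the cap (never with the hand itself), and stand the tool back upright on the bench. Leave the bottle and the carton of vials where they are.

Things in the scene. Friction and masses are not known exactly. Their poses are not given: they have to be found in the camera images.
- carrier: White vial carrier fixed on the bench, 190 (x) by 370 (y) mm; place and yaw vary. Origin on the bench under its wedge part (x -90..100, y -120..120 mm); x points to its back, away from the robot, y to its left seen from the robot, z up. The wedge's aluminium face slopes 35 deg from horizontal, facing the robot and up: 30 mm high at x -90, 135 mm at x 60, then a flat top.
- port (a point): Middle of the 50 mm square port in the sloping face (x -15, y 0, 82.5 mm high in the carrier's frame, whose axes it shares). Two guide rails, 9 mm high, run along y on the face, 52 mm up and down the slope from here.
- carry_bar (a point): Middle of the round steel carry bar, 16 mm thick, 220 mm above the bench over the face, along y from -118 to 118 mm, with an arm at each end leading back to the case's top. A hand pointing straight down at the fin would hit it: tilt it 25 to 45 deg (35 is square to the face), fingers pointing away from the robot and down.
- ledge (a point): Middle of the flat ledge on the carrier's left (at x 0, y 185 mm in its frame): 150 (x) by 130 (y) mm, 80 mm above the bench. The seal cap sits on it at x 0, y 190.
- shutter_grip (a point): Grip point inside the shutter's black fin, on its middle plane. The fin stands square to the face: 12 mm thick along y, 30 mm along the slope, top 14.5 mm beyond this point. The steel plate below (76 mm along y, 88 mm along the slope) has its upper side 23.5 mm under it. Axes: x up the slope, y the sliding direction (carrier's y), z square out of the face.
- shutter (a joint): Slide of the shutter in m, growing to the carrier's +y. Click stops: 0 (start, right of the port, port open), 0.070 (port covered: wanted), 0.140 (left of the port, port open again). Between stops it slides with about 1 N; leaving a stop takes up to about 9 N. Let go within 5 mm of a stop it is drawn into it, farther off it stays where it is.
- seal_cap: White round snap-in seal cap, 60 mm across and 10 mm thick, on the carrier's ledge; origin at the middle of its underside, z up. At the start it stands proud, its underside 14 mm above the ledge (94 mm above the bench); pushed straight down past half way with up to about 9 N it snaps home by itself, 12 mm lower, and stays.
- cap_top (a point): Middle of the seal cap's flat top: 104 mm above the bench while proud, 92 mm when home.
- seating_tool: Aluminium seating tool, a loose round hand tool standing upright on the bench, 125 mm tall, 0.25 kg: foot 50 mm across and 28 mm high with a flat underside, a cone up to 34 mm, then a straight round stem 28 mm across up to the top. Origin at the middle of its underside, z up along the stem. Grip the stem about 95 mm above the underside.
- bottle: Bystander: amber bottle with a white cap, standing, 54 mm across and 115 mm tall, origin under its middle. It may stand in the place nearer to or farther from the robot than the tool.
- vial_carton: Bystander: cardboard tray 150 by 100 mm with small capped vials, 75 mm tall in all, origin under its middle.
- red_tote: Bystander, fixed: open red plastic tote 360 (x) by 260 (y) by 110 mm tall with stock, to the left of the carrier, origin under its middle.
Mind the look-alikes: they are no part of the job. What is shaped like the seating_tool but red is not meant.

How it is judged:
By the outcome, as a careful person would: the job done as asked, in the order asked, and still so for the second after the job is handed in, with the robot touching nothing.
It also fails if it takes over 72 s, if anything falls off the work surface, if the arm or the gripper's body presses on something with over 40 N, if the wrist force passes 120 N, or if a joint passes its speed limit or range.

## Robot

A 6-joint arm with a two-finger parallel gripper is mounted at the origin on the work surface. World frame = base frame: x ahead of the robot, y to its left, z up, the work surface at z = 0. Lengths are in m, angles in rad, forces in N, time in s.
With the tool pointing down it reaches from about 0.325 to 0.775 m from the base axis. Payload 5.5 kg.
Tool frame: the origin (TCP) lies between the finger pads; the fingertips stand 8 mm ahead of it and the grasp point (between the pads) lies 11 mm behind it (tcp_to_tips is the distance from the TCP to the fingertips, in m); z points along the fingers, y is the direction in which the jaws open and shut (so a half turn about z gives the same grasp; the last joint's range is limited). The gripper opens to 88 mm and grips with 3 to 60 N. Pads are 20 mm wide; open, the fingers measure 115 mm over their backs; the gripper's body (75 mm by 178 mm) begins 61 mm behind the grasp point.
Start: joints at [-1.317, 0.091, 1.231, -0, 1.82, -0.057], TCP at [0.183, -0.571, 0.231] pointing down, gripper open.
Joint ranges: [-2.87, 2.87], [-0.86, 2.18], [0.17, 2.46], [-1.51, 4.65], [0.06, 2.69], [-2.65, 2.65]. Speed limits (rad/s): [2.57, 2.57, 3.01, 3.14, 3.14, 3.14].

## Interface

Orientations are given as a unit quaternion [w, x, y, z].
In Python, from bench import * gives the robot as it stands. Calls block until the motion is done:
- move_to(position, orientation): joint-space move of the TCP to a pose.
- move_l(position, speed=0.15, orientation=None): straight line of the TCP; orientation=None keeps the orientation; speed is the mean speed in m/s.
- movej(angles): joint-space move.
- gripper_open() and close(): open the fingers fully, or close them until they stop; the grip force is fixed at half the most.
- hold(seconds).
- inverse_kinematics(position, orientation): joint angles nearest the present ones, or None.
- state(): the state.
- get_image(name): name is "scene" or "side" or "wrist"; returns a dict with "frame" (420x560x3 uint8, blue, green, red), "depth" (420x560 float32, m along the optical axis (not along the pixel's ray), 0 where there is no reading), "camera_matrix" (3x3 intrinsics, pixels), "k1" (the pictures are not rectified: a ray, as slopes to the right and down, at radius r is drawn at 1 + k1 r^2 times it, then the intrinsics apply), "view" (4x4, takes a point from world to camera coordinates). Camera axes: x right, y up, looking along -z (the intrinsics and any distortion apply to the point x, -y, -z); pixel columns grow to the right and rows downward; lengths in m; the calibration is good to about 2 mm. A picture is of the moment at which its call begins.
A pose or a line that the arm cannot do raises IKError and nothing moves.
- job_done(): hands the job in, once; it reports no verdict.
The state is a dict: "time": time; "joint_pos": joint angles; "dq": joint speeds; "joint_torque": joint torques, N m; "ee_pos": TCP position; "ee_rot": TCP orientation; "ft_force": force on the tool from outside, world axes, zero at the start; "moment": the same for the moment, N m; "finger_gap": finger opening in m.
Only numpy, scipy, OpenCV 4.12 (cv2) and the standard library are available. Lean on these libraries where they do the work, as an engineer would, in place of code of your own. Each camera call takes 0.05 s, during which the arm holds its last target. There are 200 camera calls.

## Working session

There is one attempt and no reset: what is moved stays moved. The work goes in short steps, each a Python script; the robot and the scene stay as the last script left them, time stands still between calls to the robot, and variables do not carry over. Pictures are saved under pics/ and viewed, about 8 in all and at most 12, crops included, and the job is handed in when it is done.

```bash
mkdir -p pics && ls && cat > h.py <<'E'
from bench import *
import numpy as np, cv2
from scipy.spatial.transform import Rotation as R
def cloud(im):
    """world xyz per pixel (HxWx3), nan where no depth"""
    d=im["depth"].astype(float);K=np.array(im["camera_matrix"]);h,w=d.shape
    u,v=np.meshgrid(np.arange(w),np.arange(h))
    p=cv2.undistortPoints(np.stack([u,v],-1).reshape(-1,1,2).astype(np.float64),K,np.array([im["k1"],0,0,0,0.])).reshape(h,w,2)
    P=np.stack([p[...,0]*d,-p[...,1]*d,-d,np.ones_like(d)],-1)@np.linalg.inv(np.array(im["view"])).T
    P=P[...,:3];P[d<=0]=np.nan
    return P
def project(im,pts):
    c=np.c_[np.atleast_2d(pts),np.ones(len(np.atleast_2d(pts)))]@np.array(im["view"]).T
    c=c[:,:3]*[1,-1,-1]
    return cv2.projectPoints(c,np.zeros(3),np.zeros(3),np.array(im["camera_matrix"]),np.array([im["k1"],0,0,0,0.]))[0].reshape(-1,2)
def quat(M):
    q=R.from_matrix(M).as_quat();return [q[3],q[0],q[1],q[2]]
E
python3 - <<'E'
from h import *
a=get_image("scene");b=get_image("side")
np.savez("i.npz",a=cloud(a),b=cloud(b))
import pickle;pickle.dump((a,b),open("i.pkl","wb"))
cv2.imwrite("pics/scene.png",a["frame"]);cv2.imwrite("pics/side.png",b["frame"])
print(state()["time"],state()["ee_rot"])
for i in (a,b):print(np.linalg.inv(np.array(i["view"])).round(2).tolist())
E
```

```text
pics
0.1 [-8.83958898e-04  9.87949709e-01  1.54772686e-01 -7.79471022e-05]
[[-0.32, -0.56, 0.76, 1.64], [0.95, -0.18, 0.27, 0.43], [-0.01, 0.81, 0.59, 1.0], [0.0, 0.0, 0.0, 1.0]]
[[-0.99, 0.1, -0.07, 0.44], [-0.12, -0.74, 0.66, 0.91], [0.02, 0.66, 0.75, 1.17], [0.0, 0.0, 0.0, 1.0]]
```

View pics/scene.png

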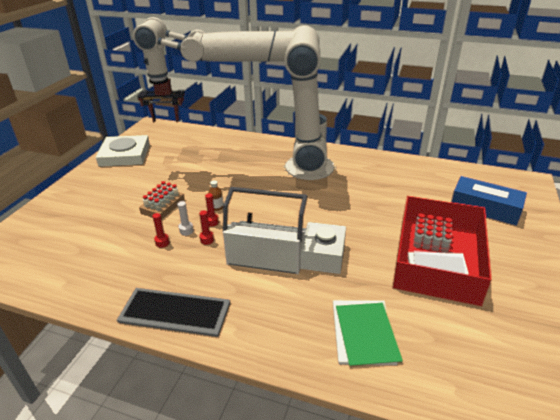

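View pics/side.png

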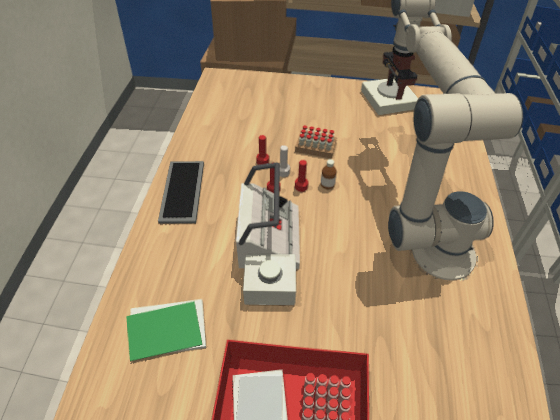

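The only silver tool is at scene (184,218) and side (284,160). The red look-alikes are at scene (160,230), (206,228) and (210,210), and side (262,150), (302,178) and (273,180). The bottle is at side (329,174). The carrier's ledge and cap are at side (270,272).

```bash
python3 - <<'E'
from h import *
import pickle
a,b=pickle.load(open("i.pkl","rb"));A,B=cloud(a),cloud(b)
for n,C,(u,v) in [("tool s",A,(184,215)),("tool top b",B,(284,148)),("cap b",B,(270,270)),("cap a",A,(326,236)),("bottle",B,(329,166)),("carton",B,(316,135)),("red",B,(262,138)),("red",B,(302,162)),("red",B,(273,176)),("bar",B,(276,200))]:
    print(n,C[v,u].round(3))
P=np.concatenate([A.reshape(-1,3),B.reshape(-1,3)]);
F=np.concatenate([a["frame"].reshape(-1,3),b["frame"].reshape(-1,3)]).astype(int)
k=np.isfinite(P).all(1)&(P[:,2]>.01)&(P[:,0]>.2)&(P[:,0]<.9)&(np.abs(P[:,1])<.55);P,F=P[k],F[k]
# top view height map with colours
im=np.full((560,560,3),90,np.uint8)
o=np.argsort(P[:,2])
i=((P[o,0]-.3)/.5*560*.9).astype(int);j=((.35-P[o,1])/.75*560).astype(int)
s=560/.75
r=(560-(P[o,0]-.15)*s).astype(int);c=((.25-P[o,1])*s).astype(int)
ok=(r>=1)&(r<560)&(c>=1)&(c<560)
for rr,cc,f in zip(r[ok],c[ok],F[o][ok]): im[rr-1:rr+1,cc-1:cc+1]=f
cv2.imwrite("pics/top.png",im)
# components
cap0=B[270,270]
q=P[(np.hypot(*(P[:,:2]-cap0[:2]).T)<.05)&(P[:,2]>.098)&(P[:,2]<.112)]
print("cap circ",cv2.minEnclosingCircle(q[:,:2].astype(np.float32)),np.median(q,0).round(4),len(q))
q=P[(np.hypot(*(P[:,:2]-cap0[:2]).T)<.12)&(P[:,2]>.074)&(P[:,2]<.086)]
print("ledge",cv2.minAreaRect(q[:,:2].astype(np.float32)),len(q))
q=P[(np.hypot(*(P[:,:2]-cap0[:2]).T)<.4)&(P[:,2]>.205)&(P[:,2]<.235)&(P[:,0]<.75)&(P[:,1]<.1)]
print("bar",len(q),q.mean(0),np.linalg.svd(q-q.mean(0))[2][0],q.min(0),q.max(0))
E
```

```text
tool s [ 0.579 -0.292  0.078]
tool top b [ 0.568 -0.292  0.126]
cap b [0.548 0.21  0.101]
cap a [0.575 0.211 0.106]
bottle [ 0.403 -0.248  0.101]
carton [ 0.461 -0.453  0.068]
red [ 0.654 -0.339  0.123]
red [ 0.498 -0.231  0.123]
red [ 0.594 -0.193  0.079]
bar [0.551 0.056 0.229]
cap circ ((0.551408052444458, 0.20496241748332977), 0.03315110132098198) [0.5509 0.2063 0.1027] 498
ledge ((0.5595794916152954, 0.1798190474510193), (0.16453570127487183, 0.17531682550907135), 7.947564601898193) 2762
bar 844 [ 0.5482318  -0.01794869  0.22100877] [ 0.92388964 -0.38264004  0.00381188] [ 0.20015185 -0.10764047  0.20501393] [0.65096435 0.09995237 0.23204659]
```

View pics/top.png

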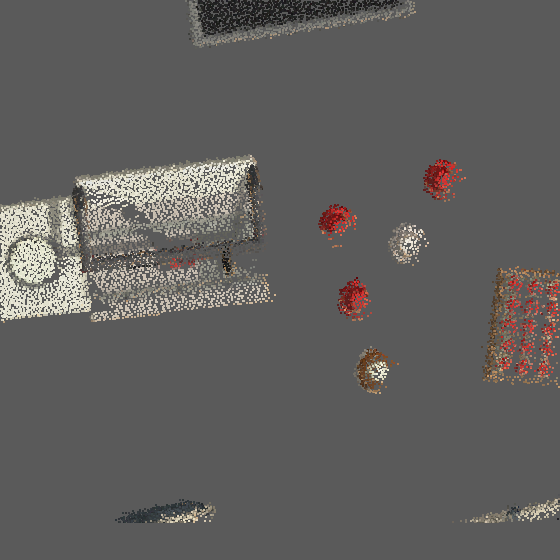

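The top view shows the silver tool at (408,243). The reds are at (336,220), (352,298) and (440,178), the bottle at (373,370), the fin at (227,262) and the cap at (33,262). Next I'll fit the carrier pose and tool axis, check the choice in a close crop, and move to a pre-grasp at the fin.

```bash
cat >> h.py <<'E'
def frame(x,y,yaw): # carrier pose -> R,t
    return R.from_euler("z",yaw).as_matrix(),np.array([x,y,0.])
E
python3 - <<'E'
from h import *
import pickle
from scipy.optimize import least_squares
a,b=pickle.load(open("i.pkl","rb"));A,B=cloud(a),cloud(b)
P=np.concatenate([A.reshape(-1,3),B.reshape(-1,3)]);P=P[np.isfinite(P).all(1)]
near=lambda c,r:P[np.hypot(*(P[:,:2]-np.array(c)).T)<r]
q=near((.551,.206),.06);capq=q[(q[:,2]>.099)&(q[:,2]<.109)]
fit=least_squares(lambda s:np.clip(np.hypot(capq[:,0]-s[0],capq[:,1]-s[1])-.030,0,None)*5,[.551,.206],loss="soft_l1",f_scale=.002).x
cap=(capq[:,:2].max(0)+capq[:,:2].min(0))/2
print("cap",fit,cap,capq[:,:2].mean(0))
cap=np.mean([fit,cap],0)
q=near((.55,.0),.16);face=q[(q[:,2]>.03)&(q[:,2]<.135)&(q[:,0]<.63)]
bar=q[(q[:,2]>.212)&(q[:,1]>-.08)&(q[:,1]<.08)]
def res(s):
    Rm,t=frame(*s);f=(face-t)@Rm; f=f[(f[:,0]>-.12)&(f[:,0]<.08)] if 0 else f
    d=((f[:,0]+.015)*-.5736+(f[:,2]-.0825)*.8192)
    bb=(bar-t)@Rm; c=(Rm@[0,.19,0]+t)[:2]-cap
    return np.r_[np.tanh(d/.006)*.006, (bb[:,0]-np.median(bb[:,0]))*.5,c*10]
best=least_squares(res,[.568,.017,.1],loss="linear");s=best.x
Rm,t=frame(*s);bb=(bar-t)@Rm
print("carrier",s,np.degrees(s[2]),"bar carrier x,z",np.median(bb,0),len(bar),"cap err",(Rm@[0,.19,0]+t)[:2]-cap)
# fin points: more than 12mm.. above face
f=(q-t)@Rm;d=(f[:,0]+.015)*-.5736+(f[:,2]-.0825)*.8192; u=(f[:,0]+.015)*.8192+(f[:,2]-.0825)*.5736
k=(d>.018)&(d<.06)&(np.abs(u)<.04)&(np.abs(f[:,1])<.1)
print("fin n",k.sum(),"y",np.percentile(f[k,1],[2,50,98]),"u",np.percentile(u[k],[2,50,98]),"d",np.percentile(d[k],[2,50,98]))
c=P[(np.hypot(P[:,0]-.574,P[:,1]+.296)<.04)&(P[:,2]>.045)&(P[:,2]<.115)]
tool=least_squares(lambda s:np.hypot(c[:,0]-s[0],c[:,1]-s[1])-.014,[.574,-.296],loss="soft_l1",f_scale=.002).x
print("tool",tool,len(c))
np.savez("est.npz",car=s,cap=cap,tool=tool)
pj=project(b,[[*tool,.06]])[0].astype(int);cr=b["frame"][pj[1]-45:pj[1]+45,pj[0]-60:pj[0]+60]
cv2.imwrite("pics/crop.png",cv2.resize(cr,None,fx=5,fy=5,interpolation=cv2.INTER_CUBIC))
# pregrasp
Z=Rm@[.5736,0,-.8192]
for sgn in (1,-1):
    Y=Rm@[0,sgn,0];M=np.c_[np.cross(Y,Z),Y,Z]
    for ret in (.15,.10,0):
        g=Rm@(np.array([-.015,-.07,.0825])+.030*np.array([-.5736,0,.8192]))+t
        print(sgn,ret,g.round(4),inverse_kinematics(list(g+Z*(.011-ret)),quat(M)))
E
```

```text
cap [0.55085668 0.20528973] [0.551335   0.20473871] [0.55083019 0.20585352]
carrier [0.56987801 0.01594481 0.09863979] 5.651643641916128 bar carrier x,z [-0.01021987 -0.00955878  0.22445124] 470 cap err [7.09871345e-05 7.01445719e-06]
fin n 87 y [-0.0769212  -0.06798987 -0.06355087] u [-0.01076675  0.00503489  0.02348561] d [0.01894768 0.03249295 0.04181303]
tool [ 0.57046112 -0.2989741 ] 250
1 0.15 [ 0.5447 -0.0569  0.1071] [-0.4214218  -0.84063143  2.07153866  0.29493105  1.37334587 -2.06893165]
1 0.1 [ 0.5447 -0.0569  0.1071] [-0.3750194  -0.76418113  2.10422889  0.27874095  1.25607889 -2.05668301]
1 0 [ 0.5447 -0.0569  0.1071] [-0.30253148 -0.55423611  2.12403656  0.26673742  1.015477   -2.04828782]
-1 0.15 [ 0.5447 -0.0569  0.1071] [-0.4214218  -0.84063143  2.07153866  0.29493105  1.37334587  1.072661  ]
-1 0.1 [ 0.5447 -0.0569  0.1071] [-0.3750194  -0.76418113  2.10422889  0.27874095  1.25607889  1.08490964]
-1 0 [ 0.5447 -0.0569  0.1071] [-0.30253148 -0.55423611  2.12403656  0.26673742  1.015477    1.09330483]
```

View pics/crop.png

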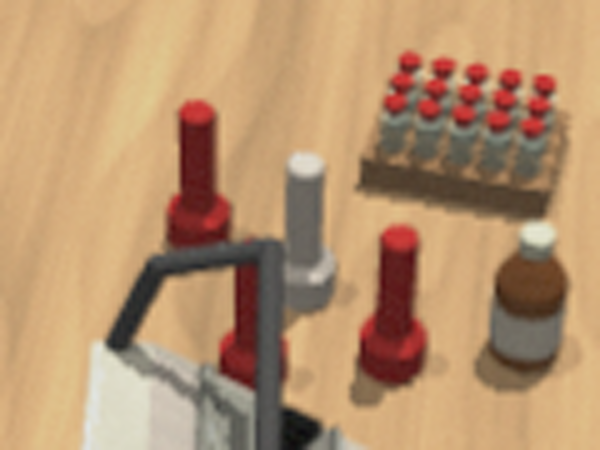

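The crop confirms it: one silver tool at crop (305,230), with the reds standing apart at (198,170), (250,320) and (398,300). I'll go to the fin pre-grasp.

```bash
cat >> h.py <<'E'
E_=np.load("est.npz") if __import__("os").path.exists("est.npz") else None
Rc,tc=frame(*E_["car"]);Zs=Rc@[.5736,0,-.8192];Ys=Rc@[0,-1,0];Qs=quat(np.c_[np.cross(Ys,Zs),Ys,Zs])
def fin(y,d=.030,u=0.): # TCP with grasp point at slide y (carrier), d off the face, u up the slope
    p=np.array([-.015,y,.0825])+d*np.array([-.5736,0,.8192])+u*np.array([.8192,0,.5736])
    return list(Rc@p+tc+Zs*.011)
def fincheck(im):
    f=(cloud(im).reshape(-1,3)-tc)@Rc;f=f[np.isfinite(f).all(1)]
    d=(f[:,0]+.015)*-.5736+(f[:,2]-.0825)*.8192;u=(f[:,0]+.015)*.8192+(f[:,2]-.0825)*.5736
    k=(d>.018)&(d<.05)&(np.abs(u)<.035)&(np.abs(f[:,1])<.11)
    pc=[2,50,98]
    print("fin n",k.sum(),"y",np.percentile(f[k,1],pc).round(4),"u",np.percentile(u[k],pc).round(4),"d",np.percentile(d[k],pc).round(4))
    k=(np.abs(u)<.04)&(np.abs(f[:,1])<.11)&(np.abs(d)<.012);print("face d",np.median(d[k]).round(4))
E
python3 - <<'E'
from h import *
move_to(fin(-.07,.18),Qs)
move_l(fin(-.07,.13),.15)
im=get_image("wrist");fincheck(im)
cv2.imwrite("pics/w1.png",im["frame"])
s=state();print(s["time"],s["ee_pos"],s["ft_force"],s["finger_gap"])
E
```

```text
fin n 901 y [-0.0779 -0.072  -0.0662] u [-0.0101  0.0062  0.0184] d [0.0221 0.0396 0.0411]
face d -0.0004
2.7083 [ 0.49398376 -0.06219131  0.18087468] [-0.01138858 -0.6387618  -0.04455221] 0.0876349012960236
```

View pics/w1.png

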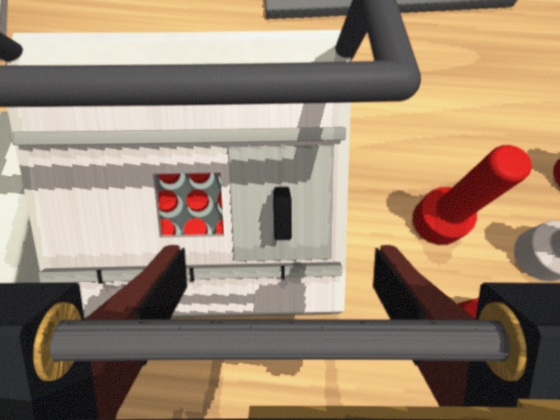

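The wrist view shows the fin at (283,213) on the right-hand stop tick. The port is open at (190,205), the bar is clear above, and the fingers straddle the fin. Measured fin y is -0.072, so I'll grip there and slide 70 mm.

```bash
python3 - <<'E'
from h import *
def pr(n):
    s=state();print(n,round(s["time"],2),(Rc.T@(np.array(s["ee_pos"])-tc)).round(4),np.round(s["ft_force"],1),round(s["finger_gap"],4))
pr("pre")
move_l(fin(-.072,.0295,.004),.08);pr("at")
close();pr("closed")
if 0.008<state()["finger_gap"]<.016:
    move_l(fin(-.002,.0295,.004),.05);pr("slid")
    hold(.2);im=get_image("wrist");cv2.imwrite("pics/w2.png",im["frame"])
    gripper_open();pr("open")
    move_l(fin(-.002,.13,.004),.12)
    im=get_image("wrist");fincheck(im);cv2.imwrite("pics/w3.png",im["frame"]);pr("end")
E
```

```text
pre 2.71 [-0.0832 -0.0703  0.1809] [-0.  -0.6 -0. ] 0.0876
at 4.12 [-0.0222 -0.0721  0.1007] [0.1 0.3 0.6] 0.088
closed 5.27 [-0.0223 -0.0717  0.0999] [ 0.5  1.6 -0.2] 0.012
slid 6.82 [-0.0236 -0.0015  0.0999] [-18.9  -1.5   9.3] 0.0122
open 8.29 [-0.0223 -0.002   0.0999] [0.3 0.  0.4] 0.0875
fin n 919 y [-0.0078 -0.0019  0.0039] u [-0.0115  0.0053  0.0172] d [0.0214 0.0404 0.0419]
face d -0.0008
end 9.33 [-0.0801 -0.0019  0.181 ] [ 0.5 -1.  -0. ] 0.0876
```

View pics/w3.png

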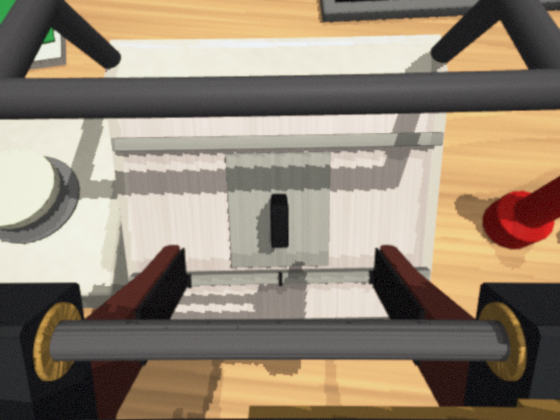

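The shutter moved 70.1 mm. Its fin at (280,220) now sits on the middle stop tick, with the plate over the port. Next is the seating tool.

```bash
cat >> h.py <<'E'
def down(th): # pointing down, jaws along angle th from world x
    Y=np.array([np.cos(th),np.sin(th),0]);Z=np.array([0,0,-1.]);return quat(np.c_[np.cross(Y,Z),Y,Z])
def pr(n):
    s=state();print(n,round(s["time"],2),np.round(s["ee_pos"],4),np.round(s["ft_force"],1),round(s["finger_gap"],4))
def stem(im,xy,zl=.05,zh=.118):
    from scipy.optimize import least_squares
    P=cloud(im).reshape(-1,3);P=P[np.isfinite(P).all(1)];P=P[np.hypot(P[:,0]-xy[0],P[:,1]-xy[1])<.035]
    t=P[(P[:,2]>.120)&(P[:,2]<.131)];c=P[(P[:,2]>zl)&(P[:,2]<zh)]
    f=least_squares(lambda s:np.hypot(c[:,0]-s[0],c[:,1]-s[1])-.014,xy,loss="soft_l1",f_scale=.002).x if len(c)>20 else None
    print("top",len(t),(t[:,:2].max(0)+t[:,:2].min(0))/2 if len(t) else 0,np.median(t[:,2]) if len(t) else 0,"stem",len(c),f);return t,f
E
python3 - <<'E'
from h import *
move_l(fin(-.002,.18),.2)
q=[(th,inverse_kinematics([.50,-.23,.29],down(th)),inverse_kinematics([*(E_["cap"]),.20],down(th))) for th in (np.radians(22),np.radians(202))]
j=np.array(state()["joint_pos"])
for x in q: print(x[0],np.round(x[1],2),np.round(x[2],2))
th=min(q,key=lambda x:np.abs(x[1][5]-j[5]))[0];print(th)
move_to([.48,-.20,.29],down(th))
move_to([*E_["tool"],.20],down(th));pr("hover")
im=get_image("wrist");stem(im,E_["tool"]);cv2.imwrite("pics/w4.png",im["frame"])
E
```

```text
Traceback (most recent call last):
bench.IKError: the arm cannot follow that straight line within its joint ranges
```

```bash
python3 - <<'E'
from h import *
move_l(fin(-.06,.16),.2)
q=[(th,inverse_kinematics([.50,-.23,.29],down(th)),inverse_kinematics([*(E_["cap"]),.20],down(th))) for th in (np.radians(22),np.radians(202))]
j=np.array(state()["joint_pos"])
for x in q: print(x[0],np.round(x[1],2),np.round(x[2],2))
th=min(q,key=lambda x:np.abs(x[1][5]-j[5]))[0];print(th)
move_to([.48,-.20,.29],down(th))
move_to([*E_["tool"],.20],down(th));pr("hover")
im=get_image("wrist");stem(im,E_["tool"]);cv2.imwrite("pics/w4.png",im["frame"])
E
```

```text
0.3839724354387525 [-0.49 -0.02  1.24 -0.    1.92 -0.88] [ 0.3   0.05  1.32 -0.    1.76 -0.09]Traceback (most recent call last):
  File "<stdin>", line 5, in <module>
    return _wrapfunc(a, 'round', decimals=decimals, out=out)
    return _wrapit(obj, method, *args, **kwds)
    result = getattr(arr, method)(*args, **kwds)
TypeError: unsupported operand type(s) for *: 'NoneType' and 'float'
```

```bash
python3 - <<'E'
from h import *
th=np.radians(22)
move_to([.48,-.20,.29],down(th))
move_to([*E_["tool"],.20],down(th));pr("hover")
im=get_image("wrist");stem(im,E_["tool"]);cv2.imwrite("pics/w4.png",im["frame"])
E
```

```text
hover 12.2 [ 0.5703 -0.2985  0.2009] [-0.3 -0.2  0.3] 0.088
top 1330 [ 0.57054123 -0.30010736] 0.12409762993067278 stem 655 [ 0.5707921  -0.30060071]
```

View pics/w4.png

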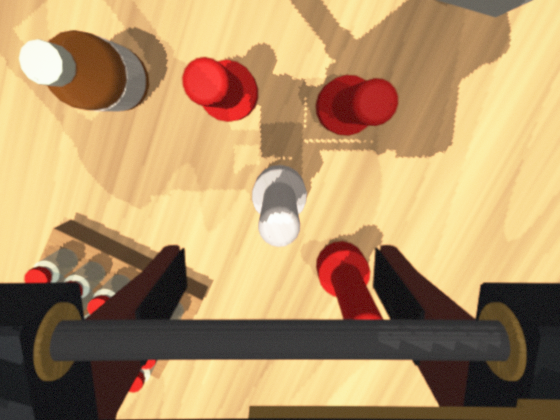

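The wrist view shows the silver tool at (278,215), centred between the fingers. The reds at (215,85), (350,105) and (345,280), the bottle at (85,70) and the carton are all clear of the finger paths. I'll grip and lift.

```bash
python3 - <<'E'
from h import *
th=np.radians(22);q=down(th);T=[.5706,-.3003];C=list(E_["cap"])
move_l([*T,.084],.10);pr("at")
close();pr("closed")
if .024<state()["finger_gap"]<.032:
    move_l([*T,.36],.2);pr("lift")
    move_to([*C,.36],q)
    move_l([C[0],C[1],.27],.15);hold(.2);pr("hover")
    im=get_image("wrist");cv2.imwrite("pics/w5.png",im["frame"])
    import pickle;pickle.dump((im,get_image("side"),get_image("scene")),open("i2.pkl","wb"))
    P=cloud(im).reshape(-1,3);P=P[np.isfinite(P).all(1)]
    k=(np.hypot(P[:,0]-C[0],P[:,1]-C[1])<.05)&(P[:,2]>.098)&(P[:,2]<.109);c=P[k]
    print(k.sum(),c.min(0),c.max(0),cv2.minEnclosingCircle(c[:,:2].astype(np.float32)))
E
```

```text
at 13.56 [ 0.5711 -0.3006  0.0851] [ 1.3  0.3 -0.4] 0.0878
closed 14.51 [ 0.5706 -0.3003  0.0839] [ 0.5 -0.9  0.9] 0.0274
lift 16.04 [ 0.5705 -0.3002  0.3588] [ 0.4 -0.1 -2. ] 0.0272
hover 18.82 [0.5515 0.2051 0.2716] [-0.8  0.5 -2.6] 0.0271
1542 [0.52021965 0.18384872 0.09816702] [0.5779566  0.23367964 0.10559202] ((0.5495669841766357, 0.20405961573123932), 0.029969533905386925)
```

View pics/w5.png

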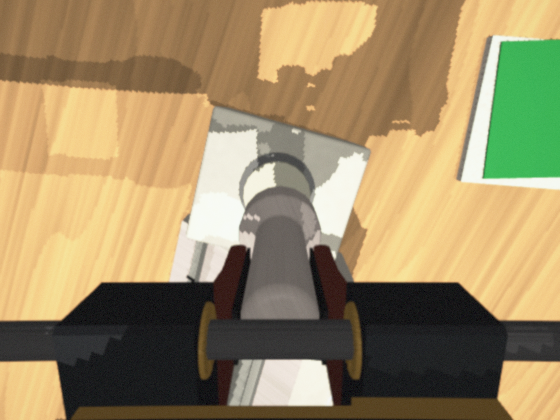

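The tool is held upright with its foot over the cap, and the cap rim is visible at (277,185). The close fit puts the cap at (0.5496,0.2041), against (0.5511,0.2050) before, so I'll use the mean. Now I'll press in small steps while watching the force.

```bash
python3 - <<'E'
from h import *
C=[.5502,.2046]
move_l([*C,.193],.12);hold(.2);pr("above");f0=state()["ft_force"][2]
z=.193
while z>.1735:
    z-=.0015;move_l([*C,z],.02);f=state()["ft_force"][2]-f0
    print(round(z,4),round(state()["ee_pos"][2],4),round(f,1))
    if z<.181 and f>18: break
hold(.3);pr("pressed")
E
```

```text
above 19.97 [0.5506 0.2047 0.1943] [ 0.3  0.6 -4.1] 0.0276
0.1915 0.1915 1.1
0.19 0.1898 2.0
0.1885 0.1883 0.9
0.187 0.188 7.9
0.1855 0.1861 6.7
0.184 0.1827 1.6
0.1825 0.1815 0.8
0.181 0.1807 0.9
0.1795 0.1794 1.0
0.178 0.1778 0.5
0.1765 0.1763 1.2
0.175 0.176 5.7
0.1735 0.1759 11.6
pressed 23.52 [0.5503 0.2046 0.1759] [-2.4 -0.6  8.1] 0.0273
```

The force peaked at about 8 N, the cap snapped through, and the hard stop is at the home height: TCP 0.176 gives the underside at 0.092. I'll lift, check the cap, and return the tool to its old spot.

```bash
python3 - <<'E'
from h import *
C=[.5502,.2046];T=[.5706,-.3003];q=down(np.radians(22))
move_l([*C,.27],.15)
P=cloud(get_image("wrist")).reshape(-1,3);P=P[np.isfinite(P).all(1)]
c=P[(np.hypot(P[:,0]-C[0],P[:,1]-C[1])<.026)&(P[:,2]<.12)];print("cap top z",len(c),np.percentile(c[:,2],[10,50,90]))
move_l([*C,.36],.2)
move_to([*T,.36],q)
move_l([*T,.15],.2)
move_l([*T,.09],.08);hold(.2);f0=state()["ft_force"][2];pr("low")
z=.090
while z>.081:
    z-=.0015;move_l([*T,z],.03);f=state()["ft_force"][2]-f0
    if f>4: break
pr("down");print(z,f)
gripper_open();hold(.3);pr("open")
move_l([*T,.22],.1);hold(.2)
im=get_image("wrist");stem(im,T);b=get_image("side");a=get_image("scene")
cv2.imwrite("pics/fin.png",np.vstack([np.hstack([cv2.resize(im["frame"],(400,300)),cv2.resize(b["frame"][100:340,150:450],(400,300))]),np.hstack([cv2.resize(a["frame"][150:300,120:370],(400,240))]*2)]))
for n,i in (("a",a),("b",b)):
    P=cloud(i).reshape(-1,3);P=P[np.isfinite(P).all(1)];c=P[(np.hypot(P[:,0]-C[0],P[:,1]-C[1])<.022)&(P[:,2]<.12)];print("cap z",n,np.median(c[:,2]));fincheck(i)
pr("end")
E
```

```text
cap top z 1097 [0.09058139 0.09145126 0.09242186]
low 29.09 [ 0.5709 -0.3005  0.0909] [-0.5  0.  -2.9] 0.0272
down 30.34 [ 0.5707 -0.3004  0.0839] [-3.1  1.2  5.2] 0.0269
0.08249999999999999 8.113715870237698
open 31.68 [ 0.5706 -0.3003  0.0825] [-0.5  0.1  0.2] 0.0883
top 1171 [ 0.57075651 -0.30021686] 0.12412331308805519 stem 516 [ 0.5709139  -0.30054252]
cap z a 0.08981739307771713
fin n 34 y [-0.0049  0.0026  0.0059] u [-0.0061  0.015   0.0211] d [0.0183 0.0286 0.0387]
face d 0.0051
cap z b 0.0916321802509309
fin n 61 y [-0.0079  0.0025  0.0068] u [-0.0121  0.0013  0.0166] d [0.021  0.0377 0.043 ]
face d -0.0
end 33.55 [ 0.5706 -0.3003  0.2199] [ 1.   0.6 -0.4] 0.0878
```

View pics/fin.png

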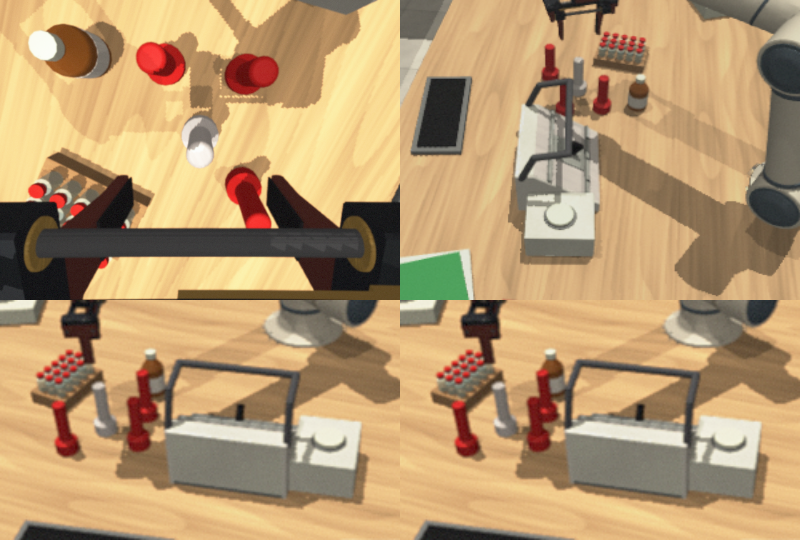

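The tool stands upright at (200,140) in the wrist panel, with the gripper clear above it. The bottle, carton and reds are in place, the cap is low at (560,215), and the fin is mid-face at (577,147). I'll hand in the job.

```bash
python3 -c "
from h import *
print(job_done());pr('done')"
```

```text
the job is handed in; nothing more can be done
None
the job is handed in; nothing more can be done
```

The job is done and handed in at about 34 s on the robot's clock; no verdict was reported.

- **Shutter:** I gripped the fin with the hand tilted 35° and slid it 70.1 mm to the middle click stop. The close wrist view showed the fin on the middle tick and the port covered. A side force of about 19 N built up on the wrist during the slide, because my carrier yaw was about 1° off; it vanished on release. The far cameras later put the fin about 4 mm further on, but from only 34–61 points, so I trust the close view.
- **Seal cap:** I pressed it straight down with the silver seating tool, centred to about 1.5 mm. It snapped through at about 8 N and stopped hard at home height. Cap top afterwards: 91.5 mm by wrist camera, 91.6 mm by side camera and 89.8 mm by scene camera (92 mm expected).
- **Seating tool:** It stands upright back on its original spot, within 0.5 mm, and the gripper is open and clear above it.
- **Bystanders:** The bottle, carton and red look-alikes were not touched and look unmoved in the last pictures.

Two commands failed with errors and caused no unwanted motion: one retreat line was out of reach, and one check script crashed.

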